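# Unbolt and open the knife box

### The arm

A 6-joint arm with a two-finger parallel gripper is mounted at the origin on a cart in front of the work surface, level with it; the furniture and walls round the work are solid. World frame = base frame: x ahead of the robot, y to its left, z up, the work surface at z = 0. Lengths are in m, angles in rad, forces in N, time in s.
With the tool pointing down it reaches from about 0.25 to 0.775 m from the base axis. Payload 4 kg.
Tool frame: the origin (TCP) lies between the finger pads; the fingertips stand 11 mm ahead of it and the grasp point (between the pads) lies 8 mm behind it; z points along the fingers, y is the direction in which the jaws open and shut (so a half turn about z gives the same grasp; the last joint's range is limited). The gripper opens to 94 mm and grips with 3 to 60 N. Pads are 16 mm wide; open, the fingers measure 119 mm over their backs; the gripper's body (75 mm by 177 mm) begins 78 mm behind the grasp point.
Start: joints at [1.168, 0.087, 1.371, -0, 1.684, -0.103], TCP at [0.162, 0.525, 0.217] pointing down, gripper open.
Joint ranges: [-3.1, 3.1], [-0.76, 2.03], [0.27, 2.55], [-1.08, 4.22], [0.17, 2.65], [-2.57, 2.57]. Speed limits (rad/s): [2.79, 2.79, 3.14, 3.14, 3.14, 3.14].

### API

Orientations are given as [roll, pitch, yaw] about the fixed x, y, z axes, in that order (R = Rz(yaw) Ry(pitch) Rx(roll)).
In Python, from bench import get_obs, cams, ticket gives the robot as it stands. The module is installed in compiled form; this text tells all that it offers.
- The arm moves only by the shell command python3 -m crank 'ROWS'. ROWS is JSON, a list of rows, each an object of numbers: "tx", "ty", "tz": the shift along the tool's x, y, z in cm; "twist": the turn about the tool's z in degrees; "grip": the opening, from 0 (shut) to 1 (fully open). In form: [{"tx": .., "ty": .., "tz": .., "twist": .., "grip": ..}, ...]. A call has 1 to 12 rows; each row shifts and turns the commanded pose from where the row before left it, along the tool's axes as they then stand; what a row does not reach is not made up. A row lasts 1/8 s, in which the tool goes at most 62.5 mm and 10.7 degrees, less where a joint would pass 70% of its speed; a pose out of reach is approached as far as the arm can. A call is refused whole if a number of a shift passes 6.25 or a number of a turn 10.7, either way. A call with a gripper value outside its range is refused whole. The fingers move at their own pace and stop on an object; the grip force is fixed at half the most. Time passes only in rows, so rows that do not move let the fingers close. It gives the time, the measured TCP pose, the force and the opening at its end, in the units of the state.
- get_obs(): the state, without advancing time (a new reading comes with each control period).
- cams.snapshot(name): name is "side" or "top"; returns a dict with "frame" (420x560x3 uint8, red, green, blue), "intrinsics" (3x3 intrinsics, pixels), "dist" ([k1, k2, p1, p2, k3] as OpenCV has them; the pictures are not rectified), "R" (3x3) and "t" (3): a world point X has camera coordinates R X + t. Camera axes: x right, y down, z forward; pixel columns grow to the right and rows downward; lengths in m; the calibration is good to about 2 mm. A picture is of the moment at which its call begins. There is no depth.
- ticket.close_job(): hands the job in, once; it reports no verdict.
Trained networks look in a picture, given as the dict that the camera call returned (one of the last four; its "shot" number tells which), for a name from the list of things; names that differ only in an ending like _2 or _b are one class to them, and where a whole thing is asked for, a point or a joint stands for the part that bears it (a point fixed in the world has none). Each returns a list of dicts, best first, with "conf" (0 to 1); they miss things now and then, are a little off and sometimes report something else, mostly with a low value. They report only what shows in the picture. A call takes as long as a camera call.
- cams.outline_of(picture, query): "region" (420x560 bool, what is visible of it) and "centre" ([column, row] in pixels, amid what is visible of it).
The state is a dict: "time": time; "joint_positions": joint angles; "qvel": joint speeds; "joint_torque": joint torques, N m; "tool_pos": TCP position; "ee_rot": TCP orientation; "wrist_force": force on the tool from outside, world axes, zero at the start; "wrist_torque": the same for the moment, N m; "width": finger opening in m.
Only numpy, scipy, OpenCV 4.12 (cv2) and the standard library are available. Lean on these libraries where they do the work, as an engineer would, in place of code of your own. Each camera call takes 0.05 s, during which the arm holds its last target.

### The job

Open the steel knife box for the shift with fingertips alone: with one fingertip press the ribbed catch tab on its lid down and keep it down while the other fingertip pushes the bolt's upright thumb piece straight back out of its keeper as far as it goes, then let both go so that the catch springs up and locks the bolt back. After that push the lid by its turned-up end along its rails, over the fixed half of the top, until it is fully open, and move clear. Do not pinch, force or lift anything, keep the box where it stands and leave the other things alone.

Things in the scene. Friction and masses are not known exactly. Their poses are not given: they have to be found in the camera images.
- knife_box: Low steel box, loose, about 4.5 kg on rubber feet, 180 (x) x 340 (y) x 70 mm, rails on top to 79 mm. Origin: centre of its underside; x away from the robot, y along its length to the left, z up (the directions used below). The right half of its top (y < 0) is a fixed plate, the sliding lid covers the left half; the lid's face is 74 mm above the origin
- lid (a joint): sliding lid, 0 = shut, grows to 0.140 m = fully open as the lid, with bolt and catch on it, slides along the box's -y over the fixed half. About 2.5 N of friction. While the bolt is in its keeper the lid cannot move more than 3 mm
- lid_end (a point): middle of the top edge of the lid's turned-up left end, an upright flange 3 mm thick and 135 mm wide (along x), from the lid's face to 31 mm above it. Lies on the flange's outer (+y) face, 28.5 mm above the lid's face; pushing that face along -y opens the lid. It moves with the lid
- bolt (a joint): flat bar along the box's x in guides on the lid, front end in a keeper on the front rail (57 to 74 mm before the thumb piece's locked face, 25 mm above the lid's face). 0 = locked, to 0.031 m = fully withdrawn along +x (away from the robot). About 2 N of friction. Two notches in its top, 30 mm apart: the catch can rise only when locked or withdrawn (over 0.0285)
- thumb_piece (a point): top edge of the bolt's upright thumb piece, middle of its front (-x) face; the piece is 20 mm wide (y), 7 mm thick (x) and stands from 16 to 53 mm above the lid's face; this point is 53 mm above the lid's face. It moves with the bolt. Everything else of the bolt and its guides stays below 20 mm above the lid's face
- catch (a joint): spring rocker catch beside the bolt, 0 = up (tooth in a notch), 0.45 rad = tab fully down. Tooth clear of the bolt above 0.22 rad, tab's middle 6 mm down (11 mm fully down), at about 5 N (7 N). Its pivot rod, 24 mm left of the bolt's middle line, is 29 mm above the lid's face; the tooth's arm crosses the bolt 54 to 62 mm beyond the thumb piece's locked face, 31 mm above the lid's face
- catch_tab (a point): centre of the top of the catch's ribbed press tab, a level plate 78 mm long (x), 26 mm wide (y), 35 mm above the lid's face when up, dipping with the catch. Its middle line is 49 mm left (+y) of the bolt's. It reaches from 34.5 mm before the thumb piece's locked front face to 43.5 mm beyond it, so a fingertip can slide along it in step with the bolt
- whetstone: bystander: grey whetstone 75 x 215 x 38 mm in front of the box, origin under its centre
- tin: bystander: food tin, 76 mm wide and 58 mm high, behind the box, origin under its centre
- spice_jar: bystander: spice jar, 44 mm wide and 100 mm high, behind the box, origin under its centre
- tape_ring: bystander: roll of tape lying flat, 90 mm wide and 25 mm high, behind the box, origin under its centre
- brush: bystander: scrubbing brush 61 x 154 x 46 mm beside the box's right end, origin under its centre
- thermometer: bystander: probe thermometer 188 x 22 x 15 mm lying at the right, origin under its centre
- marker: bystander: marker pen 135 mm long lying at the left, origin under its centre
- bowl: bystander: small white bowl, 100 mm wide and 45 mm high, off the box's left front corner, origin under its centre

How it is judged:
On the way, in this order (a step that is already met when the one before it is completed fails the run):
1. a fingertip holds the catch down while another pushes the bolt on its way out (value of joint catch above 0.15 rad and value of joint bolt between 0.005 and 0.026 m and contact force between the fingers and catch above 0.5 N and contact force between the fingers and bolt above 0.3 N), for 0.1 s.
2. the bolt is fully withdrawn and the catch has sprung up into its second notch, the lid still shut (value of joint bolt above 0.028 m and value of joint catch below 0.08 rad and value of joint lid below 0.006 m), for 0.2 s.
At the end, for the whole second after the job is handed in: the lid is open by more than 132 of its 140 mm and at rest, the bolt withdrawn (over 28 mm) with the catch up in its second notch, and the box within 25 mm of where it stood (value of joint lid above 0.132 m and value of joint bolt above 0.028 m and value of joint catch below 0.08 rad and velocity of joint lid below 0.005 m/s and distance of knife_box from where it was at the start of the episode below 0.025 m and linear speed of knife_box below 0.01 m/s); the robot touches nothing.
It fails at once if the box is lifted or tipped off its feet (height (world z) of knife_box above 0.008 m or angle between knife_box's own z axis and vertical above 0.06 rad).
It fails at once if the box is pushed more than 40 mm away (distance of knife_box from where it was at the start of the episode above 0.04 m).
It fails at once if the lid, bolt or catch is gripped or forced with over 40 N (contact force between the fingers and lid above 40 N).
It fails at once if a bystander is moved by more than 15 mm, or lifted (distance of any of whetstone, tin, spice_jar, tape_ring, brush, thermometer, marker, bowl from where it was at the start of the episode above 0.015 m).
It also fails if it takes over 51 s, if anything falls off the work surface, if the arm or the gripper's body presses on something with over 40 N, if the wrist force passes 120 N, or if a joint passes its speed limit or range.

## Working session

There is one attempt and no reset: what is moved stays moved. The work goes in short steps, Python scripts to look and compute and a shell command to move; the robot and the scene stay as the last step left them, time stands still between calls to the robot, and variables do not carry over. Pictures are saved under pics/ and viewed, and the job is handed in when it is done.

```bash
mkdir -p pics; ls
python3 - <<'E'
from bench import get_obs, cams
import cv2,pickle
o=get_obs()
for k,v in o.items(): print(k,v)
for n in ("side","top"):
    s=cams.snapshot(n); cv2.imwrite(f"pics/{n}0.png",s["frame"][:,:,::-1]); pickle.dump(s,open(f"{n}0.pkl","wb"))
    print(n,s["intrinsics"],s["dist"],s["R"],s["t"],s.keys())
    for q in ("knife_box","lid_end","thumb_piece","catch_tab","bolt","whetstone","bowl"):
        r=cams.outline_of(s,q); print(q,[(d["conf"],d["centre"],int(d["region"].sum())) for d in r][:3])
print(get_obs()["time"])
E
```

```text
pics
time 0.0
joint_positions [ 1.16787804e+00  8.79250633e-02  1.37223471e+00 -5.42134418e-05
  1.68360802e+00 -1.03099180e-01]
qvel [-1.22266948e-03 -2.53059477e-05  1.53041102e-03  5.55703387e-04
  9.54639826e-04  7.26475942e-04]
joint_torque [-1.62293825e-03 -3.40171301e+01 -3.02431262e+01  7.15634529e-02
  3.29104147e-02 -1.83064817e-04]
tool_pos [0.16225463 0.52496983 0.21533044]
ee_rot [-3.13942353e+00 -1.70261294e-04  2.84176731e+00]
wrist_force [-0.11982202  0.10954212  0.83088886]
wrist_torque [ 0.03990117 -0.05122714  0.00562688]
width 0.09401233241659639
side [[447.76063222   0.         279.48078965]
 [  0.         447.76063222 205.83149011]
 [  0.           0.           1.        ]] [-0.10345345  0.          0.          0.          0.        ] [[ 0.99942401  0.03358959 -0.0048367 ]
 [ 0.01907279 -0.67384867 -0.73862318]
 [-0.02806925  0.73810549 -0.67410119]] [-0.56822657  0.02932202  1.5856685 ] dict_keys(['frame', 'intrinsics', 'dist', 'R', 't', 'shot'])
knife_box [(0.72, [267.1, 210.3], 4757), (0.48, [262.2, 188.1], 1537)]
lid_end [(0.66, [260.9, 188.4], 1472)]
thumb_
[... 316 characters left out ...]
47 206.82539587]
 [  0.           0.           1.        ]] [-0.01843606  0.          0.          0.          0.        ] [[-0.00972935 -0.99990849 -0.00939944]
 [-0.99316262  0.01075642 -0.11624243]
 [ 0.1163329   0.00820421 -0.99317639]] [-0.03734152  0.59123966  1.51125492] dict_keys(['frame', 'intrinsics', 'dist', 'R', 't', 'shot'])
knife_box [(0.73, [249.2, 231.0], 324), (0.58, [208.4, 271.1], 792), (0.56, [277.8, 224.2], 6081)]
lid_end [(0.96, [255.4, 234.0], 2318)]
thumb_piece [(0.56, [267.2, 231.0], 188)]
catch_tab [(0.89, [254.3, 233.5], 396)]
bolt [(0.52, [265.2, 231.2], 107)]
whetstone [(0.57, [296.4, 265.1], 1447), (0.47, [319.4, 162.2], 96)]
bowl [(0.8, [207.1, 269.0], 771)]
0.8
```

Run:
```python
import cv2
a=cv2.imread("pics/side0.png")
cv2.imwrite("pics/side0z.png",cv2.resize(a[140:290,190:380],None,fx=4,fy=4,interpolation=cv2.INTER_CUBIC))
a=cv2.imread("pics/top0.png")
cv2.imwrite("pics/top0z.png",cv2.resize(a[170:300,180:380],None,fx=4,fy=4,interpolation=cv2.INTER_CUBIC))
```

```text
(no output)
```

View pics/side0.png

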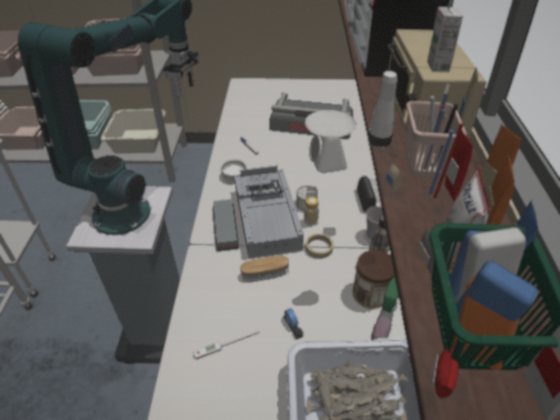

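View pics/top0.png

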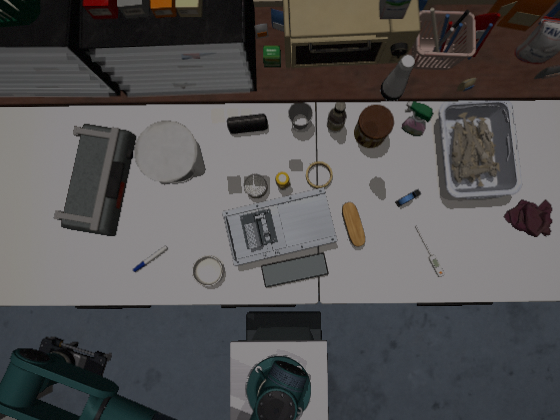

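```bash
ls pics
```

```text
side0.png
side0z.png
top0.png
top0z.png
```

View pics/side0z.png

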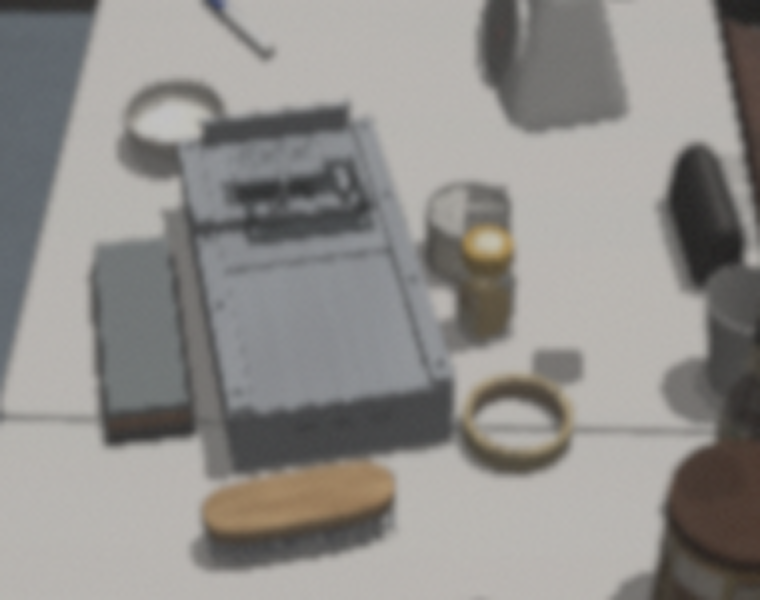

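View pics/top0z.png

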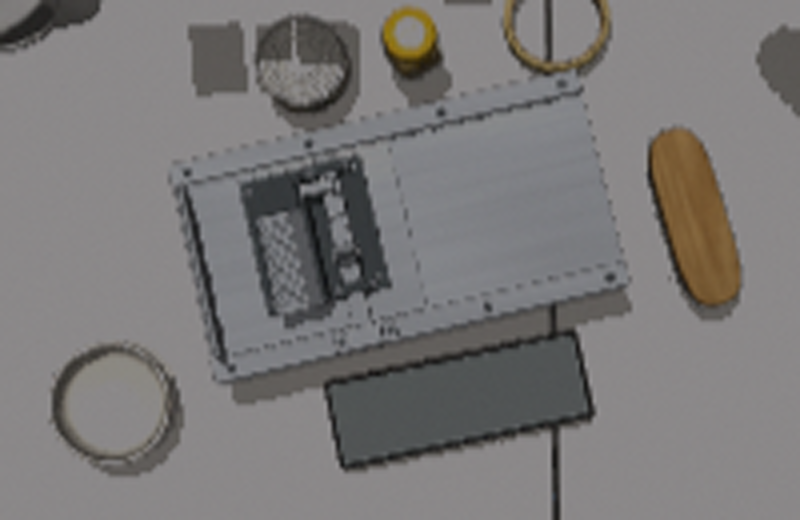

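```bash
cat > h.py <<'E'
import numpy as np,cv2,pickle
def proj(s,P):
    P=np.atleast_2d(np.asarray(P,float))
    rv=cv2.Rodrigues(np.asarray(s["R"]))[0]
    return cv2.projectPoints(P,rv,np.asarray(s["t"],float),np.asarray(s["intrinsics"]),np.asarray(s["dist"]))[0].reshape(-1,2)
def ray(s,uv,z):
    K=np.asarray(s["intrinsics"]);R=np.asarray(s["R"]);t=np.asarray(s["t"])
    n=cv2.undistortPoints(np.array([[uv]],float),K,np.asarray(s["dist"]))[0,0]
    d=R.T@np.array([n[0],n[1],1]);c=-R.T@t
    return c+d*(z-c[2])/d[2]
def box2w(p,P):
    x,y,a=p;P=np.atleast_2d(P);c,s=np.cos(a),np.sin(a)
    return np.c_[x+c*P[:,0]-s*P[:,1],y+s*P[:,0]+c*P[:,1],P[:,2]]
E
python3 - <<'E'
from h import *
t=pickle.load(open("top0.pkl","rb"));s=pickle.load(open("side0.pkl","rb"))
# corners top (z=.079 top picture): left-back,right-back,right-front,left-front
ct=[(170,163),(580,73),(628,285),(218,380)]
cw=[ray(t,(u/4+180,v/4+170),0.079) for u,v in ct]
for c in cw: print(c.round(4))
c=np.mean(cw,0);print(c, np.linalg.norm(cw[0]-cw[1]),np.linalg.norm(cw[1]-cw[2]))
d=cw[0]+cw[3]-cw[1]-cw[2];print(np.arctan2(-d[0],d[1]))
d=cw[0]-cw[3]+cw[1]-cw[2];print(np.arctan2(d[1],d[0]))
# refine by gradient along projected silhouette edges, both views
from scipy.optimize import minimize
g={}
for n,q in (("t",t),("s",s)):
    im=cv2.GaussianBlur(cv2.cvtColor(q["frame"],cv2.COLOR_RGB2GRAY).astype(np.float32),(0,0),1.0)
    g[n]=np.hypot(cv2.Sobel(im,5,1,0),cv2.Sobel(im,5,0,1))
X,Y=.09,.17
def E(z,pts): return pts
ed=lambda a,b:np.linspace(a,b,80)
C=lambda sx,sy,z:np.array([sx*X,sy*Y,z])
Zt=.079
edges=[ed(C(1,1,Zt),C(1,-1,Zt)),ed(C(-1,1,Zt),C(-1,-1,Zt)),ed(C(1,-1,.07),C(-1,-1,.07)),]
Pt=np.vstack(edges+[ed(C(1,1,.07),C(-1,1,.07))]);Ps=np.vstack([edges[1],ed(C(1,-1,.002),C(-1,-1,.002)),edges[0]])
def cost(p,which="ts"):
    v=0
    for n,q,P in (("t",t,Pt),("s",s,Ps)):
        if n in which:
            uv=proj(q,box2w(p,P)).astype(np.float32)
            v-=cv2.remap(g[n],uv[:,0],uv[:,1],cv2.INTER_LINEAR).mean()
    return v
p0=np.array([c[0],c[1],np.arctan2(-(cw[0]+cw[3]-cw[1]-cw[2])[0],(cw[0]+cw[3]-cw[1]-cw[2])[1])])
for w in("t","s","ts"):
    best=None
    for k in range(20):
        r=minimize(cost,p0+np.random.default_rng(k).normal(0,[.004,.004,.02]),args=(w,),method="Nelder-Mead",options=dict(initial_simplex=None,xatol=1e-5))
        if best is None or r.fun<best.fun:best=r
    print(w,best.x,best.fun)
np.save("p.npy",best.x)
for n,q,(r0,r1,c0,c1) in (("top",t,(170,300,180,380)),("side",s,(140,290,190,380))):
    f=4;im=cv2.resize(q["frame"][r0:r1,c0:c1,::-1],None,fx=f,fy=f,interpolation=cv2.INTER_CUBIC)
    for z,col in ((.079,(0,0,255)),(0,(0,255,0))):
        P=np.array([C(1,1,z),C(1,-1,z),C(-1,-1,z),C(-1,1,z)])
        uv=(proj(q,box2w(best.x,P))+.5-[c0,r0])*f
        cv2.polylines(im,[uv.astype(int)],True,col,1)
    cv2.imwrite(f"pics/{n}_fit.png",im)
E
```

```text
[0.5752 0.1725 0.079 ]
[ 0.6449 -0.1592  0.079 ]
[ 0.4733 -0.1943  0.079 ]
[0.4011 0.1331 0.079 ]
[ 0.52361581 -0.01198071  0.079     ] 0.3389394482700778 0.17514915111189794
0.21194675334874064
0.2124188676107715
t [ 0.50096176 -0.01837346  0.23716716] -75.46102142333984
s [ 0.52575547 -0.00821989  0.22508741] -108.56049346923828
ts [ 0.52680172 -0.01017922  0.22499661] -178.28515625
```

```bash
python3 -c "
import cv2,numpy as np
a=cv2.imread('pics/top_fit.png');b=cv2.imread('pics/side_fit.png')
cv2.imwrite('pics/top_fit2.png',a)"
```

```text
(no output)
```

View pics/top_fit.png

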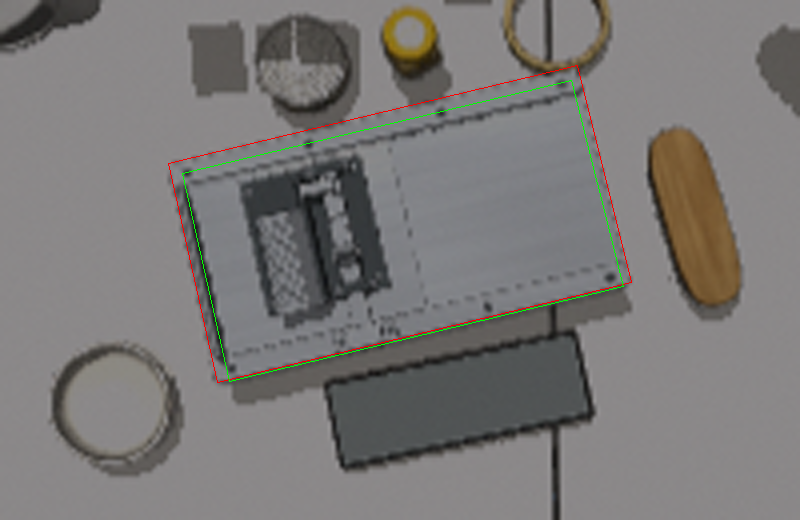

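View pics/side_fit.png

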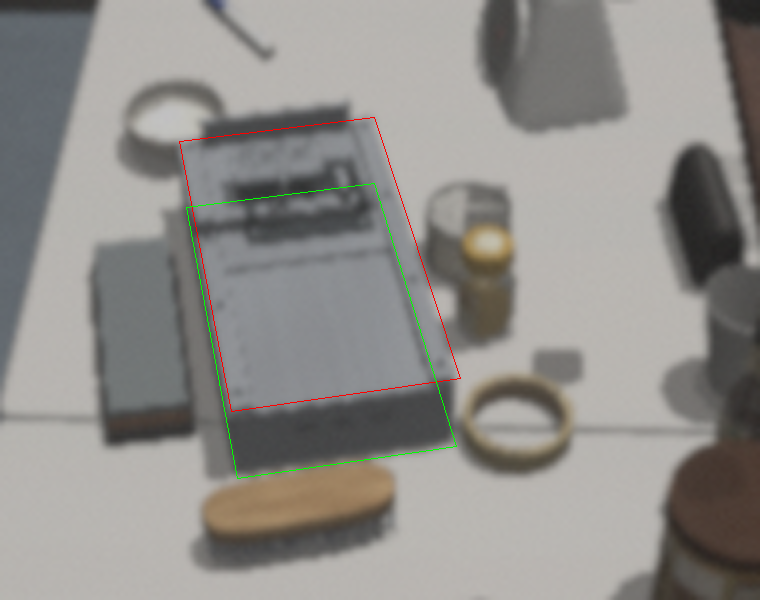

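Run:
```python
from h import *
t=pickle.load(open("top0.pkl","rb"));s=pickle.load(open("side0.pkl","rb"))
b=[ray(t,(u/4+180-.0,v/4+170),.079) for u,v in [(187,173),(309,144),(441,112),(562,84)]]
f=[ray(t,(u/4+180,v/4+170),.079) for u,v in [(231,368),(487,307),(610,276)]]
for q in(b,f):
    d=q[0]-q[-1];print(np.arctan2(-d[0],d[1]),np.linalg.norm(d))
print(np.mean([b[0],b[-1],f[0],f[-1]],0), np.linalg.norm(b[0]-f[0]),np.linalg.norm(b[-1]-f[-1]))
for n,q,(r0,r1,c0,c1) in (("top",t,(205,260,220,290)),("side",s,(165,210,230,290))):
    k=11 if n=="top" else 13
    im=q["frame"][r0:r1,c0:c1,::-1].astype(float);im=np.clip((im-im.min())/(im.max()-im.min())*255,0,255).astype(np.uint8)
    im=cv2.resize(im,None,fx=k,fy=k,interpolation=cv2.INTER_CUBIC)
    for c in range(c0,c1,10): cv2.putText(im,str(c),((c-c0)*k,10),0,.4,(0,0,255));cv2.line(im,((c-c0)*k,0),((c-c0)*k,im.shape[0]),(0,0,255),1) 
    for r in range(r0,r1,10): cv2.putText(im,str(r),(0,(r-r0)*k+10),0,.4,(0,0,255));cv2.line(im,(0,(r-r0)*k),(im.shape[1],(r-r0)*k),(0,0,255),1)
    cv2.imwrite(f"pics/{n}_zz.png",im)
```

```text
0.22407217113545158 0.3109765988970693
0.22739422197816492 0.31086221793502655
[ 0.52352281 -0.01077645  0.079     ] 0.1604937567979326 0.15946087515299645
```

View pics/top_zz.png

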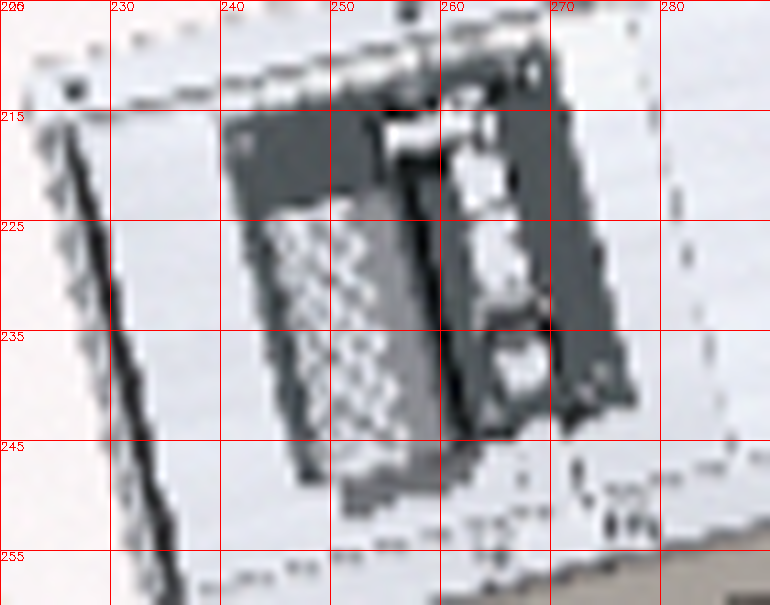

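View pics/side_zz.png

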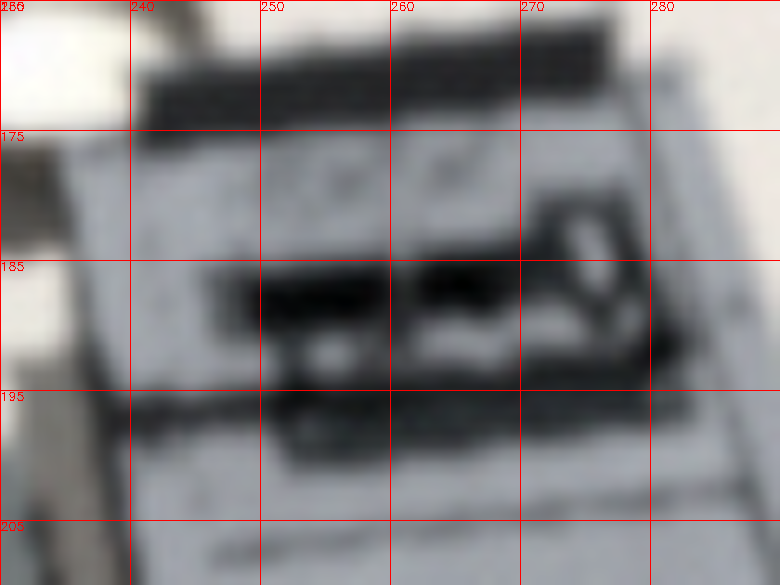

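Run:
```python
from h import *
t=pickle.load(open("top0.pkl","rb"));s=pickle.load(open("side0.pkl","rb"))
p=(.5255,-.0095,.225)
def inv(w):
    d=w[:2]-np.array(p[:2]);c,q=np.cos(p[2]),np.sin(p[2]);return np.array([c*d[0]+q*d[1],-q*d[0]+c*d[1]])*1000
print("tab corners box", [inv(ray(t,(u-.45,v-.45),.109)).round(1) for u,v in [(243.5,224.7),(251.5,222.7),(257,247),(249,248.7)]])
tabc=inv(ray(t,(249.8,235.3),.109));print("tab",tabc)
print("net tab/lid_end/thumb", inv(ray(t,(254.3,233.5),.109)),inv(ray(t,(267.2,231.),.1)))
print("thumb dark", inv(ray(t,(266.5,234.2),.127)))
print("flange top edge ends", inv(ray(t,(224,215.5),.105)),inv(ray(t,(234.,259),.105)))
T=tabc/1000
# model
polys={}
x0,y0=T
tab=[(x0+a,y0+b,.109) for a,b in((39,13),(39,-13),(-39,-13),(-39,13))]
fx=x0-.0045;by=y0-.049
th=[(fx,by+.01,.127),(fx+.007,by+.01,.127),(fx+.007,by-.01,.127),(fx,by-.01,.127)]
thb=[(fx,by+.01,.127),(fx,by-.01,.127),(fx,by-.01,.09),(fx,by+.01,.09)]
rod=[(x0-.039,y0-.025,.103),(x0+.055,y0-.025,.103)]
arm=[(fx+.054,by+.024,.105),(fx+.062,by+.024,.105),(fx+.062,by-.005,.105),(fx+.054,by-.005,.105)]
keep=[(fx-.057,by+.01,.099),(fx-.074,by+.01,.099),(fx-.074,by-.01,.099),(fx-.057,by-.01,.099)]
yl=.160
fl=[(.0675,yl,.105),(-.0675,yl,.105),(-.0675,yl,.074),(.0675,yl,.074)]
box=[(.09,.17,.079),(.09,-.17,.079),(-.09,-.17,.079),(-.09,.17,.079)]
print(fx,by)
for n,q,(r0,r1,c0,c1) in (("top",t,(205,260,220,290)),("side",s,(165,210,230,290))):
    k=11 if n=="top" else 13
    im=q["frame"][r0:r1,c0:c1,::-1].astype(float);im=np.clip((im-im.min())/(im.max()-im.min())*255,0,255).astype(np.uint8)
    im=cv2.resize(im,None,fx=k,fy=k,interpolation=cv2.INTER_CUBIC)
    for P,col in((tab,(0,0,255)),(th,(0,255,0)),(thb,(0,180,0)),(rod,(255,0,0)),(arm,(255,0,255)),(keep,(0,200,255)),(fl,(255,200,0)),(box,(100,0,200))):
        uv=(proj(q,box2w(p,np.array(P)))+.5-[c0,r0])*k
        cv2.polylines(im,[uv.astype(int)],True,col,1)
    cv2.imwrite(f"pics/{n}_mod.png",im)
```

```text
tab corners box [array([ 27.9, 108.8]), array([28.2, 82.9]), array([-50.2,  83.2]), array([-49.5, 108.7])]
tab [-10.94297812  95.87287802]
net tab/lid_end/thumb [-8.72898866 80.85639905] [-9.83660946 40.02562591]
thumb dark [-21.0591851   43.29201229]
flange top edge ends [ 69.48064114 161.72905177] [-71.42861933 160.9112528 ]
-0.015442978123669737 0.046872878019660544
```

View pics/top_mod.png

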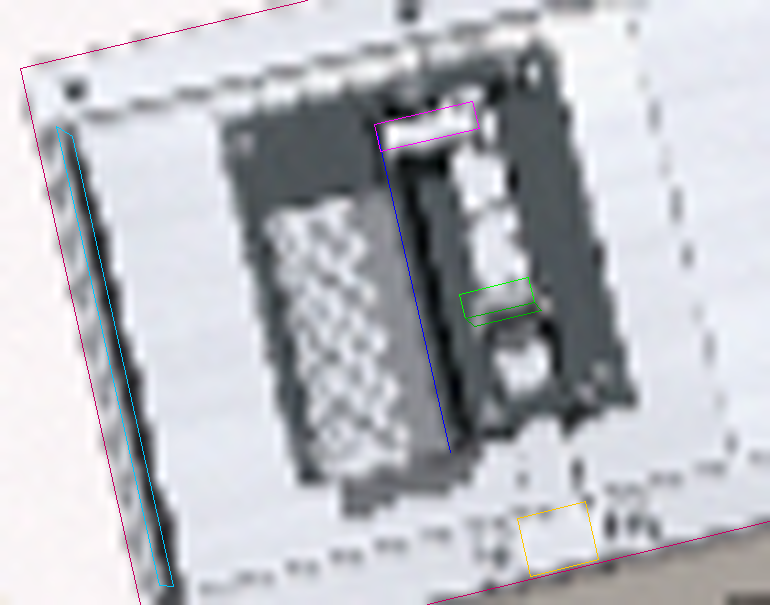

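View pics/side_mod.png

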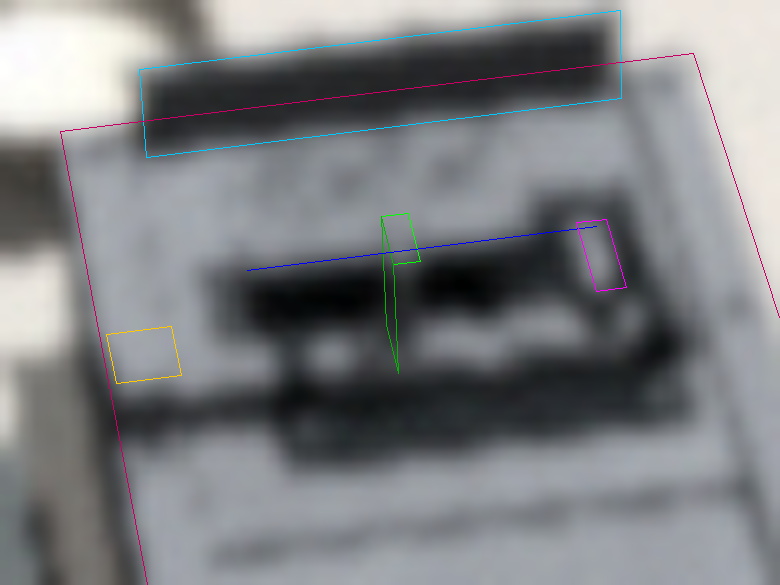

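```bash
cat > d.py <<'E'
import sys
from h import *
from bench import get_obs
from scipy.spatial.transform import Rotation as R
p=(.5255,-.0095,.225)
def state():
    o=get_obs();Rm=R.from_euler("xyz",o["ee_rot"]).as_matrix();w=np.array(o["tool_pos"])
    d=w[:2]-np.array(p[:2]);c,q=np.cos(p[2]),np.sin(p[2])
    print("t",round(o["time"],2),"TCP",w.round(4),"box",(np.array([c*d[0]+q*d[1],-q*d[0]+c*d[1],w[2]])*1000).round(1),"yaw",round(o["ee_rot"][2],4),"F",np.round(o["wrist_force"],1),"w",round(o["width"],4),"q",np.round(o["joint_positions"],2))
    return w,Rm
if __name__=="__main__":
    w,Rm=state()
    if len(sys.argv)>3:
        P=np.array([float(v) for v in sys.argv[1:4]])/1000
        print("delta tool cm",(Rm.T@(box2w(p,P)[0]-w)*100).round(2))
E
python3 -m crank '[{"twist":-10.02,"grip":0.4},{"twist":-10.02,"grip":0.4},{"twist":-10.02,"grip":0.4},{"grip":0.4}]'; python3 d.py -30 71.4 200
```

```text
t 0.8 TCP [0.1625 0.5255 0.2165] box [-234.5  602.5  216.5] yaw 2.8418 F [ 0.7 -0.7  0.1] w 0.0939 q [ 1.17  0.09  1.37  0.    1.68 -0.1 ]
delta tool cm [-44.31 -35.72   1.65]invalid input at $[0]: expected keys tx, ty, tz, twist, grip
```

All keys are required in each row.

```bash
python3 -m crank '[{"tx":0,"ty":0,"tz":0,"twist":-10.02,"grip":0.4},{"tx":0,"ty":0,"tz":0,"twist":-10.02,"grip":0.4},{"tx":0,"ty":0,"tz":0,"twist":-10.02,"grip":0.4},{"tx":0,"ty":0,"tz":0,"twist":0,"grip":0.4}]'; python3 d.py -30 71.4 200
```

```text
time: 1.3
tool_pos: [0.1625, 0.5255, 0.2165]
ee_rot: [3.141, 0.0, -2.919]
wrist_force: [0.3, 0.4, 0.2]
width: 0.0575
t 1.3 TCP [0.1625 0.5255 0.2165] box [-234.5  602.5  216.5] yaw -2.9188 F [0.3 0.4 0.2] w 0.0575 q [ 1.17  0.09  1.37  0.    1.68 -0.63]
delta tool cm [-20.57 -53.07   1.65]
```

```bash
python3 -m crank '[{"tx":-1.9,"ty":-4.8,"tz":0,"twist":0,"grip":0.4},{"tx":-1.9,"ty":-4.8,"tz":0,"twist":0,"grip":0.4},{"tx":-1.9,"ty":-4.8,"tz":0,"twist":0,"grip":0.4},{"tx":-1.9,"ty":-4.8,"tz":0,"twist":0,"grip":0.4},{"tx":-1.9,"ty":-4.8,"tz":0,"twist":0,"grip":0.4},{"tx":-1.9,"ty":-4.8,"tz":0,"twist":0,"grip":0.4},{"tx":-1.9,"ty":-4.8,"tz":0,"twist":0,"grip":0.4},{"tx":-1.9,"ty":-4.8,"tz":0,"twist":0,"grip":0.4},{"tx":-1.9,"ty":-4.8,"tz":0,"twist":0,"grip":0.4},{"tx":-1.9,"ty":-4.8,"tz":0,"twist":0,"grip":0.4},{"tx":0,"ty":0,"tz":0,"twist":0,"grip":0.4}]'; python3 d.py -30 71.4 150
```

```text
time: 2.68
tool_pos: [0.4559, 0.0973, 0.2161]
ee_rot: [-3.141, -0.001, -2.925]
wrist_force: [-0.1, 0.3, 0.3]
width: 0.0376
t 2.67 TCP [0.4559 0.0973 0.2161] box [-44.  119.6 216.1] yaw -2.9251 F [-0.1  0.3  0.3] w 0.0376 q [ 0.09 -0.1   1.56 -0.    1.68 -1.7 ]
delta tool cm [-1.44 -4.81  6.61]
```

```bash
python3 -m crank '[{"tx":-0.7,"ty":-2.4,"tz":2.5,"twist":-0.5,"grip":0.4},{"tx":-0.74,"ty":-2.4,"tz":2.5,"twist":0,"grip":0.4},{"tx":0,"ty":0,"tz":1.6,"twist":0,"grip":0.4},{"tx":0,"ty":0,"tz":0,"twist":0,"grip":0.4}]'; python3 d.py -30 71.4 122
python3 - <<'E'
from h import *
from bench import cams
for n in("top","side"):
    s=cams.snapshot(n);pickle.dump(s,open(n+"1.pkl","wb"))
    r0,r1,c0,c1=(195,265,215,295) if n=="top" else (150,215,225,300)
    cv2.imwrite(f"pics/{n}1.png",cv2.resize(s["frame"][r0:r1,c0:c1,::-1],None,fx=8,fy=8,interpolation=cv2.INTER_CUBIC))
E
```

```text
time: 3.18
tool_pos: [0.4782, 0.0576, 0.1492]
ee_rot: [3.14, -0.003, -2.908]
wrist_force: [0.4, -0.2, 0.9]
width: 0.0378
t 3.17 TCP [0.4782 0.0576 0.1492] box [-31.2  75.9 149.2] yaw -2.9081 F [ 0.4 -0.2  0.9] w 0.0378 q [ 0.   -0.04  1.63  0.    1.55 -1.8 ]
delta tool cm [-0.12 -0.46  2.72]
```

View pics/top1.png

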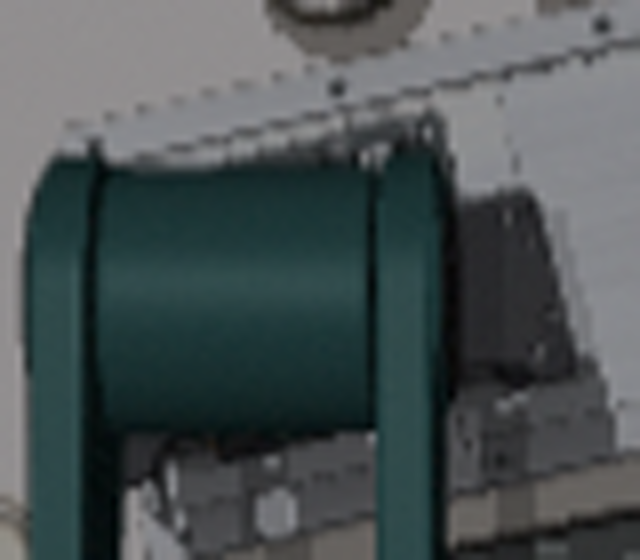

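View pics/side1.png

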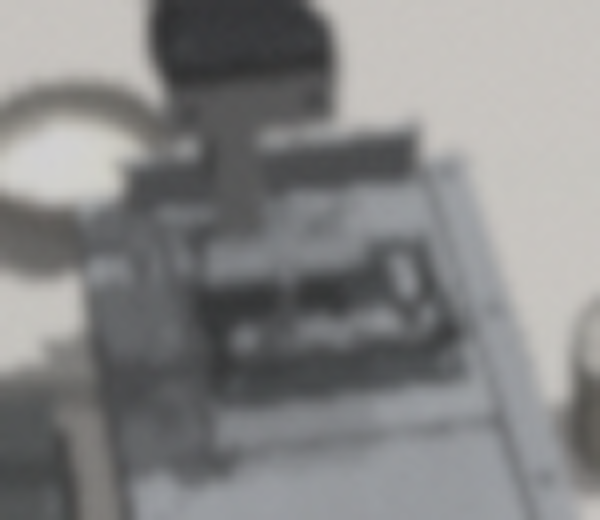

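Run:
```python
from h import *
s=pickle.load(open("side1.pkl","rb"));p=(.5255,-.0095,.225)
f=8;r0,c0=150,225
im=cv2.imread("pics/side1.png")
def pl(P,col):
    uv=(proj(s,box2w(p,np.array(P)/1000.))+.5-[c0,r0])*f
    cv2.polylines(im,[uv.astype(int)],True,col,1)
x,y=-31.2,75.9
for sy in(-1,1):
    yc=y+sy*18.9
    for yy in (yc,yc+sy*12.5): pl([(x-8,yy,138),(x+8,yy,138),(x+8,yy,200),(x-8,yy,200)],(0,0,255) if sy<0 else (0,255,255))
pl([(-15.4,56.9,127),(-8.4,56.9,127),(-8.4,36.9,127),(-15.4,36.9,127)],(0,255,0))
cv2.imwrite("pics/side1m.png",im)
```

```text
(no output)
```

View pics/side1m.png

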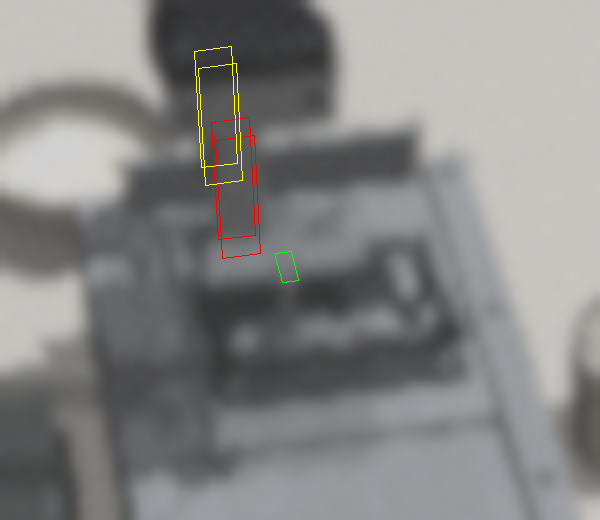

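```bash
python3 -m crank '[{"tx":0,"ty":-0.45,"tz":0.9,"twist":0.3,"grip":0.4},{"tx":0,"ty":0,"tz":0.9,"twist":0,"grip":0.4},{"tx":0,"ty":0,"tz":0.7,"twist":0,"grip":0.4},{"tx":0,"ty":0,"tz":0,"twist":0,"grip":0.4}]'; python3 d.py -30 71.4 112.5
```

```text
time: 3.78
tool_pos: [0.48, 0.0521, 0.1245]
ee_rot: [3.141, -0.002, -2.913]
wrist_force: [0.4, 0.2, 0.0]
width: 0.0375
t 3.77 TCP [0.48   0.0521 0.1245] box [-30.6  70.2 124.5] yaw -2.9134 F [0.4 0.2 0. ] w 0.0375 q [-0.01 -0.02  1.67  0.    1.5  -1.81]
delta tool cm [-0.06  0.12  1.2 ]
```

```bash
python3 -m crank '[{"tx":0,"ty":0,"tz":0.2,"twist":0,"grip":0.4},{"tx":0,"ty":0,"tz":0.2,"twist":0,"grip":0.4},{"tx":0,"ty":0,"tz":0,"twist":0,"grip":0.4}]'; python3 d.py -30 71.4 112.5
```

```text
time: 4.15
tool_pos: [0.4806, 0.0521, 0.1214]
ee_rot: [3.142, 0.0, -2.913]
wrist_force: [0.1, -0.5, -0.3]
width: 0.0377
t 4.15 TCP [0.4806 0.0521 0.1214] box [-30.   70.  121.4] yaw -2.9133 F [ 0.1 -0.5 -0.3] w 0.0377 q [-0.01 -0.02  1.67  0.    1.49 -1.81]
delta tool cm [0.   0.14 0.89]
```

```bash
python3 -m crank '[{"tx":0,"ty":0.1,"tz":0.2,"twist":0,"grip":0.4},{"tx":0,"ty":0,"tz":0.1,"twist":0,"grip":0.4},{"tx":0,"ty":0,"tz":0,"twist":0,"grip":0.4}]'; python3 d.py -30 71.4 112.5
python3 -m crank '[{"tx":0,"ty":0,"tz":0.2,"twist":0,"grip":0.4},{"tx":0,"ty":0,"tz":0.0,"twist":0,"grip":0.4}]'; python3 d.py -30 71.4 112.5
```

```text
time: 4.53
tool_pos: [0.4807, 0.0532, 0.1191]
ee_rot: [3.141, 0.001, -2.913]
wrist_force: [-0.8, 0.4, 3.2]
width: 0.0372
t 4.53 TCP [0.4807 0.0532 0.1191] box [-29.7  71.2 119.1] yaw -2.9131 F [-0.8  0.4  3.2] w 0.0372 q [-0.01 -0.02  1.68  0.    1.48 -1.81]
delta tool cm [0.03 0.02 0.66]
time: 4.78
tool_pos: [0.4806, 0.0538, 0.1171]
ee_rot: [3.14, 0.001, -2.913]
wrist_force: [-2.4, 1.9, 5.6]
width: 0.0376
t 4.78 TCP [0.4806 0.0538 0.1171] box [-29.7  71.7 117.1] yaw -2.913 F [-2.4  1.9  5.6] w 0.0376 q [-0.01 -0.02  1.68  0.    1.48 -1.81]
delta tool cm [ 0.04 -0.03  0.46]
```

```bash
python3 -m crank '[{"tx":0,"ty":0,"tz":0.2,"twist":0,"grip":0.4},{"tx":0,"ty":0,"tz":0.1,"twist":0,"grip":0.4},{"tx":0,"ty":0,"tz":0.0,"twist":0,"grip":0.4}]'; python3 d.py -24 71.4 112.5
python3 -m crank '[{"tx":0,"ty":0,"tz":0.1,"twist":0,"grip":0.4},{"tx":0,"ty":0,"tz":0.0,"twist":0,"grip":0.4}]'; python3 d.py -24 71.4 112.5
```

```text
time: 5.15
tool_pos: [0.4806, 0.0539, 0.1144]
ee_rot: [3.14, 0.001, -2.913]
wrist_force: [-1.1, 2.3, 6.3]
width: 0.0377
t 5.15 TCP [0.4806 0.0539 0.1144] box [-29.6  71.8 114.4] yaw -2.9129 F [-1.1  2.3  6.3] w 0.0377 q [-0.01 -0.02  1.68  0.    1.48 -1.81]
delta tool cm [-0.56 -0.05  0.19]
time: 5.4
tool_pos: [0.4806, 0.0539, 0.1135]
ee_rot: [3.14, 0.001, -2.913]
wrist_force: [-1.9, 1.7, 7.1]
width: 0.0376
t 5.4 TCP [0.4806 0.0539 0.1135] box [-29.6  71.8 113.5] yaw -2.9128 F [-1.9  1.7  7.1] w 0.0376 q [-0.01 -0.02  1.68  0.    1.47 -1.81]
delta tool cm [-0.56 -0.05  0.1 ]
```

```bash
python3 -m crank '[{"tx":0,"ty":0,"tz":0.08,"twist":0,"grip":0.4},{"tx":-0.3,"ty":0,"tz":0,"twist":0,"grip":0.4},{"tx":-0.3,"ty":0,"tz":0.0,"twist":0,"grip":0.4},{"tx":0,"ty":0,"tz":0.0,"twist":0,"grip":0.4}]'; python3 d.py 8 71.4 112.5
python3 -m crank '[{"tx":-0.3,"ty":0,"tz":0,"twist":0,"grip":0.4},{"tx":-0.3,"ty":0,"tz":0.0,"twist":0,"grip":0.4},{"tx":0,"ty":0,"tz":0.0,"twist":0,"grip":0.4}]'; python3 d.py 8 71.4 112.5
```

```text
time: 5.9
tool_pos: [0.4843, 0.0549, 0.1119]
ee_rot: [3.14, -0.005, -2.913]
wrist_force: [-6.1, 0.6, 7.9]
width: 0.0377
t 5.9 TCP [0.4843 0.0549 0.1119] box [-25.8  72.  111.9] yaw -2.9128 F [-6.1  0.6  7.9] w 0.0377 q [-0.   -0.    1.67  0.    1.48 -1.8 ]
delta tool cm [-3.38 -0.07 -0.08]
time: 6.28
tool_pos: [0.4898, 0.0562, 0.1118]
ee_rot: [3.14, -0.005, -2.913]
wrist_force: [-7.5, 0.7, 7.4]
width: 0.0375
t 6.28 TCP [0.4898 0.0562 0.1118] box [-20.2  72.  111.8] yaw -2.9128 F [-7.5  0.7  7.4] w 0.0375 q [-0.    0.01  1.66  0.    1.48 -1.8 ]
delta tool cm [-2.82 -0.07 -0.08]
```

```bash
python3 -m crank '[{"tx":-0.3,"ty":0,"tz":0,"twist":0,"grip":0.4},{"tx":-0.3,"ty":0,"tz":0.0,"twist":0,"grip":0.4},{"tx":-0.3,"ty":0,"tz":0.0,"twist":0,"grip":0.4},{"tx":0,"ty":0,"tz":0.0,"twist":0,"grip":0.4}]'; python3 d.py 8 71.4 112.5
python3 -m crank '[{"tx":-0.3,"ty":0,"tz":0,"twist":0,"grip":0.4},{"tx":-0.3,"ty":0,"tz":0.0,"twist":0,"grip":0.4},{"tx":0,"ty":0,"tz":0.0,"twist":0,"grip":0.4}]'; python3 d.py 8 71.4 112.5
```

```text
time: 6.78
tool_pos: [0.4984, 0.0582, 0.1118]
ee_rot: [3.14, -0.006, -2.913]
wrist_force: [-6.5, 0.7, 7.8]
width: 0.0376
t 6.78 TCP [0.4984 0.0582 0.1118] box [-11.3  72.  111.8] yaw -2.9128 F [-6.5  0.7  7.8] w 0.0376 q [ 0.    0.03  1.64  0.    1.48 -1.8 ]
delta tool cm [-1.93 -0.07 -0.08]
time: 7.15
tool_pos: [0.5042, 0.0595, 0.1118]
ee_rot: [3.14, -0.006, -2.913]
wrist_force: [-7.4, -0.2, 8.2]
width: 0.0375
t 7.15 TCP [0.5042 0.0595 0.1118] box [ -5.4  72.  111.8] yaw -2.9128 F [-7.4 -0.2  8.2] w 0.0375 q [ 0.01  0.04  1.63  0.    1.48 -1.79]
delta tool cm [-1.34 -0.07 -0.08]
```

Run:
```python
from h import *
from bench import cams
n="side"
s=cams.snapshot(n);pickle.dump(s,open(n+"2.pkl","wb"))
r0,r1,c0,c1=(150,215,225,300)
cv2.imwrite(f"pics/{n}2.png",cv2.resize(s["frame"][r0:r1,c0:c1,::-1],None,fx=8,fy=8,interpolation=cv2.INTER_CUBIC))
```

```text
(no output)
```

View pics/side2.png

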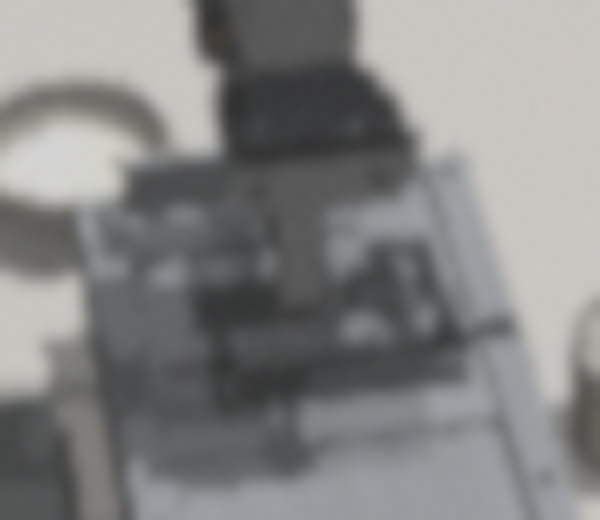

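The picture shows the finger at about zoomed (300,290), behind the thumb piece. The bolt's rear end is now visible over the back rail at (490,328), so the bolt is moving.

```bash
python3 -m crank '[{"tx":-0.3,"ty":0,"tz":0,"twist":0,"grip":0.4},{"tx":-0.3,"ty":0,"tz":0.0,"twist":0,"grip":0.4},{"tx":-0.2,"ty":0,"tz":0.0,"twist":0,"grip":0.4},{"tx":0,"ty":0,"tz":0.0,"twist":0,"grip":0.4}]'; python3 d.py 8 71.4 112.5
python3 -m crank '[{"tx":-0.2,"ty":0,"tz":0,"twist":0,"grip":0.4},{"tx":0,"ty":0,"tz":0.0,"twist":0,"grip":0.4}]'; python3 d.py 8 71.4 112.5
python3 -m crank '[{"tx":-0.2,"ty":0,"tz":0,"twist":0,"grip":0.4},{"tx":0,"ty":0,"tz":0.0,"twist":0,"grip":0.4}]'; python3 d.py 8 71.4 112.5
```

```text
time: 7.7
tool_pos: [0.512, 0.0613, 0.1118]
ee_rot: [3.14, -0.006, -2.913]
wrist_force: [-7.6, -0.1, 8.6]
width: 0.0377
t 7.7 TCP [0.512  0.0613 0.1118] box [  2.6  72.  111.8] yaw -2.9128 F [-7.6 -0.1  8.6] w 0.0377 q [ 0.01  0.06  1.61  0.    1.48 -1.79]
delta tool cm [-0.54 -0.07 -0.07]
time: 7.95
tool_pos: [0.5138, 0.0617, 0.1118]
ee_rot: [3.14, -0.006, -2.913]
wrist_force: [-8.7, 0.6, 8.0]
width: 0.0376
t 7.95 TCP [0.5138 0.0617 0.1118] box [  4.5  72.  111.8] yaw -2.9128 F [-8.7  0.6  8. ] w 0.0376 q [ 0.01  0.06  1.6   0.    1.48 -1.79]
delta tool cm [-0.35 -0.07 -0.07]
time: 8.2
tool_pos: [0.5144, 0.0618, 0.1118]
ee_rot: [3.14, -0.01, -2.913]
wrist_force: [-12.3, 0.2, 11.4]
width: 0.038
t 8.2 TCP [0.5144 0.0618 0.1118] box [  5.1  72.  111.8] yaw -2.9133 F [-12.3   0.2  11.4] w 0.038 q [ 0.01  0.07  1.6  -0.    1.48 -1.79]
delta tool cm [-0.29 -0.06 -0.07]
```

```bash
python3 -m crank '[{"tx":-0.1,"ty":0,"tz":0,"twist":0,"grip":0.4},{"tx":0,"ty":0,"tz":0.0,"twist":0,"grip":0.4}]'; python3 d.py 8 71.4 112.5
python3 -m crank '[{"tx":0.2,"ty":0,"tz":0,"twist":0,"grip":0.4},{"tx":0,"ty":0,"tz":-0.3,"twist":0,"grip":0.4},{"tx":0,"ty":0,"tz":-0.3,"twist":0,"grip":0.4},{"tx":0.1,"ty":0,"tz":-0.3,"twist":0,"grip":0.4},{"tx":0.2,"ty":0,"tz":0,"twist":0,"grip":0.4}]'; python3 d.py 8 71.4 112.5
```

```text
time: 8.45
tool_pos: [0.5144, 0.0619, 0.1119]
ee_rot: [3.14, -0.012, -2.913]
wrist_force: [-14.1, -1.4, 12.2]
width: 0.0376
t 8.45 TCP [0.5144 0.0619 0.1119] box [  5.1  72.  111.9] yaw -2.9134 F [-14.1  -1.4  12.2] w 0.0376 q [ 0.01  0.07  1.6  -0.    1.48 -1.79]
delta tool cm [-0.29 -0.06 -0.07]
time: 9.07
tool_pos: [0.5145, 0.0608, 0.1201]
ee_rot: [-3.141, -0.0, -2.914]
wrist_force: [-0.0, 0.2, 0.4]
width: 0.0378
t 9.07 TCP [0.5145 0.0608 0.1201] box [  4.9  71.  120.1] yaw -2.9135 F [-0.   0.2  0.4] w 0.0378 q [ 0.01  0.06  1.6  -0.    1.49 -1.79]
delta tool cm [-0.31  0.04  0.76]
```

```bash
python3 -m crank '[{"tx":0.5,"ty":0,"tz":-2,"twist":0,"grip":0.4},{"tx":0,"ty":0,"tz":-2,"twist":0,"grip":0},{"tx":0,"ty":3,"tz":0,"twist":0,"grip":0},{"tx":0,"ty":4,"tz":0,"twist":0,"grip":0},{"tx":0,"ty":4,"tz":0,"twist":0,"grip":0},{"tx":0,"ty":1,"tz":0,"twist":0,"grip":0},{"tx":0,"ty":0,"tz":0,"twist":0,"grip":0}]'; python3 d.py 0 188 97
python3 - <<'E'
from h import *
from bench import cams
for n in("top","side"):
    s=cams.snapshot(n);pickle.dump(s,open(n+"3.pkl","wb"))
    r0,r1,c0,c1=(195,265,215,295) if n=="top" else (150,215,225,300)
    cv2.imwrite(f"pics/{n}3.png",cv2.resize(s["frame"][r0:r1,c0:c1,::-1],None,fx=8,fy=8,interpolation=cv2.INTER_CUBIC))
E
```

```text
time: 9.95
tool_pos: [0.4828, 0.1769, 0.1605]
ee_rot: [-3.141, 0.001, -2.912]
wrist_force: [-0.4, 0.0, 0.6]
width: 0.0004
t 9.95 TCP [0.4828 0.1769 0.1605] box [-1.000e-01  1.913e+02  1.605e+02] yaw -2.912 F [-0.4  0.   0.6] w 0.0004 q [ 0.24  0.02  1.55 -0.    1.57 -1.56]
delta tool cm [-0.   -0.32  6.35]
```

View pics/top3.png

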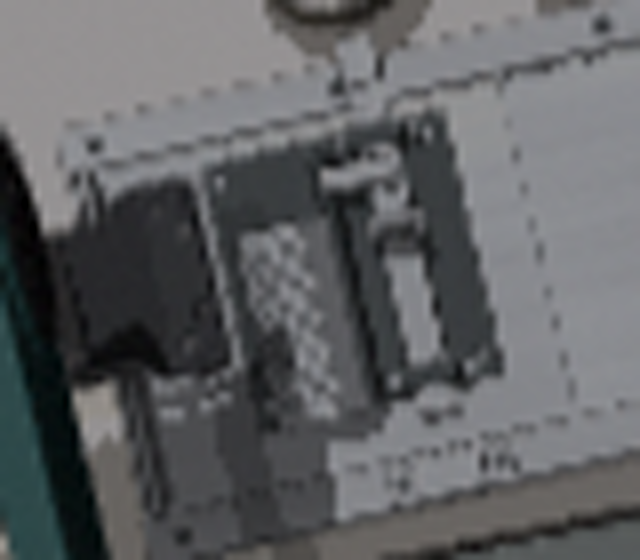

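View pics/side3.png

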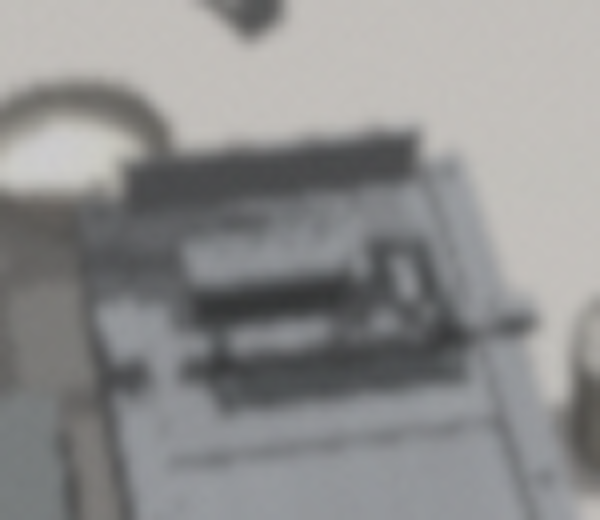

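Top view: the thumb piece is now at zoomed (400,228), close to the tooth arm. The bolt's end sticks out over the back rail at (355,60), and the tab looks level again. The rail screw is still at (601,25), so the box hasn't moved. Next I push the lid.

```bash
python3 -m crank '[{"tx":0,"ty":0,"tz":2,"twist":0,"grip":0},{"tx":0,"ty":0,"tz":2,"twist":0,"grip":0},{"tx":0,"ty":0,"tz":2,"twist":0,"grip":0},{"tx":0,"ty":0,"tz":0.3,"twist":0,"grip":0},{"tx":0,"ty":-0.8,"tz":0,"twist":0,"grip":0},{"tx":0,"ty":0,"tz":0,"twist":0,"grip":0}]'; python3 d.py 0 174 97
python3 -m crank '[{"tx":0,"ty":-0.5,"tz":0,"twist":0,"grip":0},{"tx":0,"ty":-0.5,"tz":0,"twist":0,"grip":0},{"tx":0,"ty":-0.5,"tz":0,"twist":0,"grip":0},{"tx":0,"ty":-0.5,"tz":0,"twist":0,"grip":0},{"tx":0,"ty":0,"tz":0,"twist":0,"grip":0}]'; python3 d.py 0 33 97
```

```text
time: 10.8
tool_pos: [0.4854, 0.1682, 0.0989]
ee_rot: [-3.141, 0.002, -2.915]
wrist_force: [0.3, -0.5, 0.6]
width: 0.0005
t 10.8 TCP [0.4854 0.1682 0.0989] box [  0.5 182.2  98.9] yaw -2.9146 F [ 0.3 -0.5  0.6] w 0.0005 q [ 0.22  0.06  1.64 -0.    1.44 -1.57]
delta tool cm [ 0.05 -0.82  0.19]
time: 11.42
tool_pos: [0.4891, 0.1489, 0.0977]
ee_rot: [-3.141, 0.0, -2.914]
wrist_force: [0.7, 1.2, 0.7]
width: 0.0002
t 11.43 TCP [0.4891 0.1489 0.0977] box [ -0.2 162.5  97.7] yaw -2.9137 F [0.7 1.2 0.7] w 0.0002 q [ 0.19  0.06  1.64 -0.    1.44 -1.61]
delta tool cm [  0.02 -12.95   0.08]
```

```bash
python3 -m crank '[{"tx":0,"ty":-0.7,"tz":0,"twist":0,"grip":0},{"tx":0,"ty":-0.7,"tz":0,"twist":0,"grip":0},{"tx":0,"ty":-0.7,"tz":0,"twist":0,"grip":0},{"tx":0,"ty":-0.7,"tz":0,"twist":0,"grip":0},{"tx":0,"ty":0,"tz":0,"twist":0,"grip":0}]'; python3 d.py 0 33 97
python3 - <<'E'
from h import *
from bench import cams
s=cams.snapshot("side")
cv2.imwrite("pics/side4.png",cv2.resize(s["frame"][150:260,215:315,::-1],None,fx=6,fy=6,interpolation=cv2.INTER_CUBIC)[:600])
E
```

```text
time: 12.05
tool_pos: [0.4952, 0.1208, 0.0974]
ee_rot: [-3.14, -0.001, -2.914]
wrist_force: [0.3, 0.1, -0.8]
width: 0.0006
t 12.05 TCP [0.4952 0.1208 0.0974] box [ -0.4 133.7  97.4] yaw -2.9143 F [ 0.3  0.1 -0.8] w 0.0006 q [ 0.13  0.05  1.65 -0.    1.44 -1.67]
delta tool cm [ -0.02 -10.07   0.06]
```

View pics/side4.png

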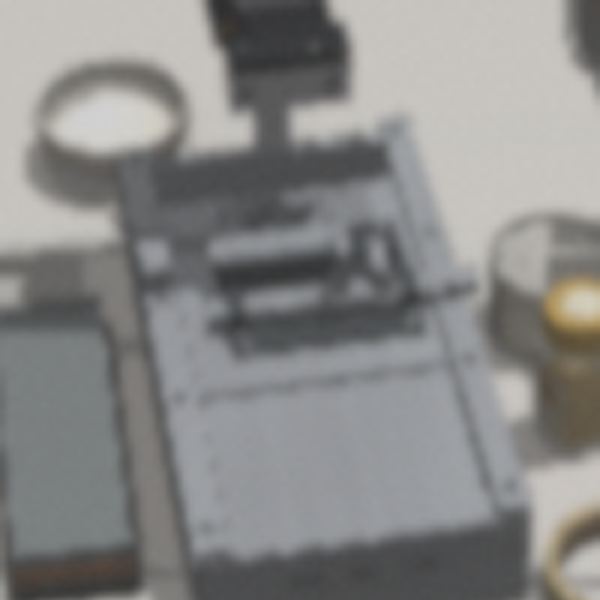

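Run:
```python
from h import *
t=pickle.load(open("top0.pkl","rb"));p=(.5255,-.0095,.225)
def inv(w):
    d=w[:2]-np.array(p[:2]);c,q=np.cos(p[2]),np.sin(p[2]);return (np.array([c*d[0]+q*d[1],-q*d[0]+c*d[1]])*1000).round(1)
T=pickle.load(open("top3.pkl","rb"))
print("bolt end",inv(ray(T,(355/8+215-.45,40/8+195-.45),.092)))
print("jar top c",inv(ray(t,(410/4+180-.4,34/4+170-.4),.1)),"tin",inv(ray(t,(302/4+180-.4,60/4+170-.4),.058)))
```

```text
bolt end [95.1 43.2]
jar top c [144.1 -44.9] tin [151.4  45.8]
```

```bash
python3 -m crank '[{"tx":0,"ty":-0.8,"tz":0,"twist":0,"grip":0},{"tx":0,"ty":-0.8,"tz":0,"twist":0,"grip":0},{"tx":0,"ty":-0.8,"tz":0,"twist":0,"grip":0},{"tx":0,"ty":-0.8,"tz":0,"twist":0,"grip":0},{"tx":0,"ty":-0.8,"tz":0,"twist":0,"grip":0},{"tx":0,"ty":-0.8,"tz":0,"twist":0,"grip":0},{"tx":0,"ty":-0.8,"tz":0,"twist":0,"grip":0},{"tx":0,"ty":-0.8,"tz":0,"twist":0,"grip":0},{"tx":0,"ty":-0.8,"tz":0,"twist":0,"grip":0},{"tx":0,"ty":-0.8,"tz":0,"twist":0,"grip":0},{"tx":0,"ty":-0.4,"tz":0,"twist":0,"grip":0},{"tx":0,"ty":0,"tz":0,"twist":0,"grip":0}]'; python3 d.py 0 33 97
python3 -m crank '[{"tx":0,"ty":-0.5,"tz":0,"twist":0,"grip":0},{"tx":0,"ty":-0.3,"tz":0,"twist":0,"grip":0},{"tx":0,"ty":0,"tz":0,"twist":0,"grip":0}]'; python3 d.py 0 33 97
```

```text
time: 13.6
tool_pos: [0.5151, 0.0394, 0.0982]
ee_rot: [-3.14, 0.002, -2.914]
wrist_force: [0.8, 0.0, -0.2]
width: 0.0001
t 13.6 TCP [0.5151 0.0394 0.0982] box [ 0.7 50.  98.2] yaw -2.9139 F [ 0.8  0.  -0.2] w 0.0001 q [-0.03  0.07  1.63 -0.    1.44 -1.83]
delta tool cm [ 0.08 -1.7   0.12]
time: 13.98
tool_pos: [0.5167, 0.0322, 0.0982]
ee_rot: [-3.141, 0.002, -2.913]
wrist_force: [0.7, 1.2, 0.5]
width: 0.0005
t 13.97 TCP [0.5167 0.0322 0.0982] box [ 0.8 42.6 98.2] yaw -2.9134 F [0.7 1.2 0.5] w 0.0005 q [-0.05  0.07  1.63 -0.    1.44 -1.85]
delta tool cm [ 0.08 -0.96  0.12]
```

```bash
for i in 1; do python3 -m crank '[{"tx":0,"ty":-0.3,"tz":0,"twist":0,"grip":0},{"tx":0,"ty":-0.2,"tz":0,"twist":0,"grip":0},{"tx":0,"ty":0,"tz":0,"twist":0,"grip":0}]'; done; python3 d.py 0 33 97
python3 - <<'E'
from h import *
from bench import cams
s=cams.snapshot("side")
cv2.imwrite("pics/side5.png",cv2.resize(s["frame"][150:250,215:315,::-1],None,fx=6,fy=6,interpolation=cv2.INTER_CUBIC)[:600])
E
```

```text
time: 14.35
tool_pos: [0.5173, 0.0273, 0.0978]
ee_rot: [-3.141, 0.0, -2.913]
wrist_force: [0.6, 1.1, 0.7]
width: 0.0007
t 14.35 TCP [0.5173 0.0273 0.0978] box [ 0.2 37.7 97.8] yaw -2.9135 F [0.6 1.1 0.7] w 0.0007 q [-0.06  0.07  1.63 -0.    1.44 -1.86]
delta tool cm [ 0.02 -0.47  0.08]
```

View pics/side5.png

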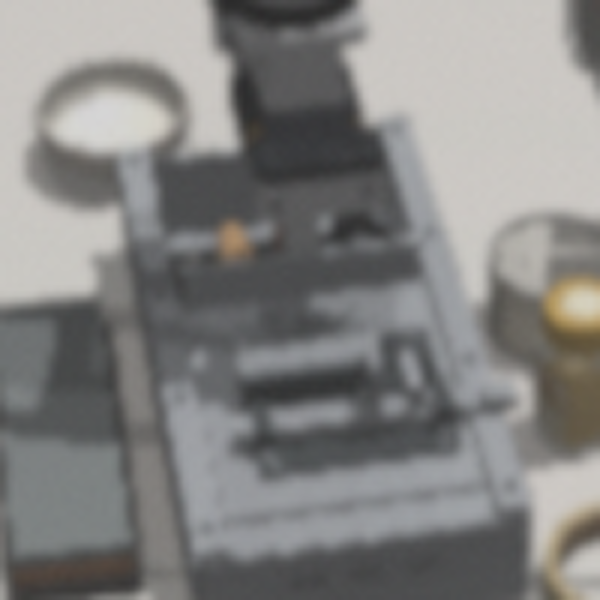

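The lid is nearly open: its flange is at zoomed (300,270) and the box interior shows at (230,240). I'll go on in small steps until the stop shows in the force.

```bash
python3 -m crank '[{"tx":0,"ty":-0.2,"tz":0,"twist":0,"grip":0},{"tx":0,"ty":-0.1,"tz":0,"twist":0,"grip":0},{"tx":0,"ty":0,"tz":0,"twist":0,"grip":0}]';  python3 d.py 0 33 97
python3 -m crank '[{"tx":0,"ty":-0.2,"tz":0,"twist":0,"grip":0},{"tx":0,"ty":0,"tz":0,"twist":0,"grip":0}]';  python3 d.py 0 33 97
```

```text
time: 14.78
tool_pos: [0.5175, 0.0256, 0.0976]
ee_rot: [3.139, -0.0, -2.913]
wrist_force: [-0.8, 4.5, 1.9]
width: 0.0001
t 14.78 TCP [0.5175 0.0256 0.0976] box [-0.  36.  97.6] yaw -2.9131 F [-0.8  4.5  1.9] w 0.0001 q [-0.06  0.07  1.63  0.    1.44 -1.86]
delta tool cm [ 0.   -0.3   0.06]
time: 15.02
tool_pos: [0.5175, 0.0256, 0.0977]
ee_rot: [3.135, -0.0, -2.912]
wrist_force: [-0.9, 9.8, 2.7]
width: 0.0001
t 15.03 TCP [0.5175 0.0256 0.0977] box [-0.  36.  97.7] yaw -2.9124 F [-0.9  9.8  2.7] w 0.0001 q [-0.06  0.07  1.63  0.01  1.45 -1.86]
delta tool cm [ 0.   -0.3   0.07]
```

```bash
python3 -m crank '[{"tx":0,"ty":0.5,"tz":0,"twist":0,"grip":0},{"tx":0,"ty":1,"tz":0,"twist":0,"grip":0},{"tx":0,"ty":1,"tz":-1,"twist":0,"grip":0},{"tx":0,"ty":1,"tz":-4,"twist":0,"grip":0},{"tx":0,"ty":3,"tz":-4,"twist":0,"grip":0},{"tx":0,"ty":5,"tz":-2,"twist":0,"grip":0},{"tx":0,"ty":5,"tz":0,"twist":0,"grip":0},{"tx":1,"ty":5,"tz":0,"twist":0,"grip":0},{"tx":2,"ty":5,"tz":0,"twist":0,"grip":0},{"tx":2,"ty":5,"tz":0,"twist":0,"grip":0},{"tx":2,"ty":4,"tz":0,"twist":0,"grip":0},{"tx":0,"ty":0,"tz":0,"twist":0,"grip":0}]'; python3 d.py
python3 - <<'E'
from h import *
from bench import cams
for n,(r0,r1,c0,c1) in (("side",(140,260,205,325)),("top",(170,280,200,340))):
    s=cams.snapshot(n);k=5
    pickle.dump(s,open(n+"6.pkl","wb"))
    cv2.imwrite(f"pics/{n}6.png",cv2.resize(s["frame"][r0:r1,c0:c1,::-1],None,fx=k,fy=k,interpolation=cv2.INTER_CUBIC))
E
```

```text
time: 16.52
tool_pos: [0.3678, 0.3548, 0.2085]
ee_rot: [3.141, 0.001, -2.908]
wrist_force: [0.4, -0.3, -0.0]
width: 0.0005
t 16.52 TCP [0.3678 0.3548 0.2085] box [-72.5 390.3 208.5] yaw -2.9081 F [ 0.4 -0.3 -0. ] w 0.0005 q [ 0.66  0.    1.48  0.    1.66 -1.15]
```

View pics/side6.png

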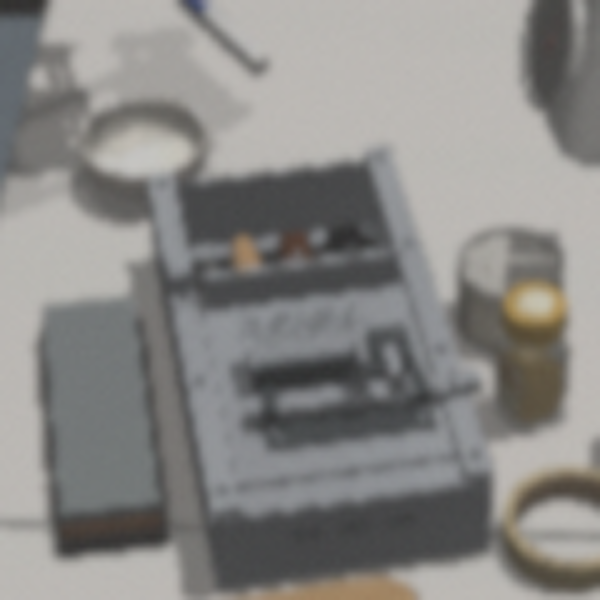

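View pics/top6.png

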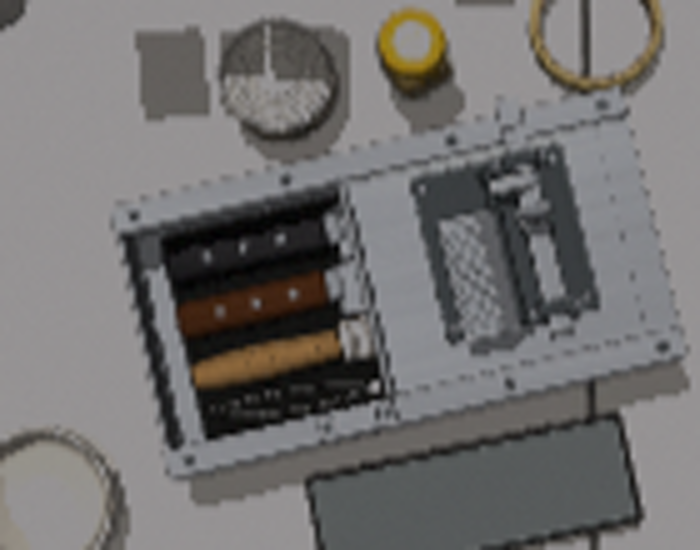

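Run:
```python
from h import *
s=pickle.load(open("top6.pkl","rb"));a=pickle.load(open("top0.pkl","rb"));p=(.5255,-.0095,.225)
def inv(w):
    d=w[:2]-np.array(p[:2]);c,q=np.cos(p[2]),np.sin(p[2]);return (np.array([c*d[0]+q*d[1],-q*d[0]+c*d[1]])*1000).round(1)
# template match of tab
g=lambda f:cv2.cvtColor(f,cv2.COLOR_RGB2GRAY)
tp=g(a["frame"])[222:250,243:258]
r=cv2.matchTemplate(g(s["frame"]),tp,cv2.TM_CCOEFF_NORMED);_,v,_,l=cv2.minMaxLoc(r);print(v,l)
d=np.array(l)-[243,222]
print(inv(ray(a,(249.8,235.3),.109)),inv(ray(s,(249.8+d[0],235.3+d[1]),.109)))
# box shift: phase correlation on right end corner
w=np.s_[225:262,180:240]
print("box front-left/rear-left shift px",[cv2.phaseCorrelate(g(a["frame"])[q].astype(float),g(s["frame"])[q].astype(float)) for q in (np.s_[240:266,320:345],np.s_[180:205,310:330])])
```

```text
0.7609225511550903 (286, 211)
[-10.9  95.9] [ -8.8 -43.4]
box front-left/rear-left shift px [((0.5208999463194584, 0.49897732950980966), 1.0358875782685857), ((-0.06973175873516624, 0.30014184429120405), 0.6466691284721254)]
```

```bash
python3 -c "
from bench import ticket,get_obs
print(get_obs()['qvel']); print(ticket.close_job())"
```

```text
[-0.03331489  0.00154917  0.00035289  0.00333681 -0.00187826  0.00217845]
the job is handed in; nothing more can be done
None
```

The knife box is open and I've handed the job in, at about 16.6 s of the 51 s allowed. It gives no verdict, so the results below are from my own readings and pictures.

- **Catch and bolt:** With the fingers 38 mm apart, one fingertip pressed the catch tab down with about 8 N. The other pushed the thumb piece back until it hit its stop, where the wrist force rose to about 14 N sideways. I then lifted both; the force fell to zero at the height where the tab had first been touched, so the catch had sprung up. The pictures showed the thumb piece back beside the catch arm and the tab level again.
- **Lid:** With the fingers closed, I pushed the turned-up end until it stopped moving and the force rose to about 10 N. Then I backed off, lifted and moved clear.

**Last checks:**
- The tab had moved about 139 mm between the first and last top pictures, good to about 3 mm.
- The box had shifted less than one pixel, roughly 2 mm.
- The bolt's end stuck out over the back rail and the catch looked up.
- The things visible around the box looked undisturbed. I did not measure each one, and the thermometer was outside the final close-ups.
- The wrist force was near zero.

**What fell short:**
- The first move command was refused because rows need every key; nothing moved.
- The top-only automatic edge fit of the box disagreed with the other fits, so I dropped it.
- The closed fingertip appeared 1 to 2 pixels higher in the side picture than my model put it. I set the heights by touch, and first contact came where I expected.
- I could not read the catch angle directly; that the catch is up rests on the force and the pictures.

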